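# Press home the bolt-hole plugs of a handrail

### The job

With a fingertip, gently press the three wooden plugs of the handrail down until the head of each sits down on the rail: first the large round plug, then the square one, then the small round one. Do not press a later plug before its turn, only touch - leave the rail lying where it is, neither lifted nor pushed along - and leave the other things on the drawing alone.

Things in the scene. Friction and masses are not known exactly. Their poses are not given: they have to be found in the camera images.
- pad: dark foam pad fixed on the bench, 340 by 100 mm, 25 mm high, under the rail; origin at the centre of its underside. It gives under the rail by about 1 mm for each 5 N of push, at most 9 mm, and comes back up
- rail: pale stair handrail lying loose, upside down, on the foam pad (underside at z = 25 mm), 300 mm long (its x), 64 mm wide (its y), 50 mm high (its z, up), about 0.6 kg; origin at the centre of its underside. Any yaw. Flat upper face is 50 mm above its origin and carries three dark wooden button plugs on its centre line, each a 5 mm thick head on a narrower shank in a hole. Over 35 N on it or a plug is too hard
- rail_end (a point): centre of the upper edge of the rail's +x end, the end nearest the square plug: 150 mm from the rail's origin along its x, 50 mm up
- plug_large_top (a point): centre of the top of the large round plug, whose head is 26 mm in diameter, middle of the rail (rail x = 0, y = 0); moves with the plug
- plug_square_top (a point): centre of the top of the square plug, whose head is 18 by 18 mm, at rail x = +95 mm, y = 0; moves with the plug
- plug_small_top (a point): centre of the top of the small round plug, whose head is 14 mm in diameter, at rail x = -95 mm, y = 0; moves with the plug
- plug_large (a joint): depth of the large round plug, m: 0.010 = home (underside of its head on the rail's face, top 5 mm above the face); smaller = head stands off by the difference; starts at 0 to 0.003. Slides straight down under about 5 N of push, stays where left. Stops dead at 0.010 (the foam pad under the rail then still gives)
- plug_square (a joint): depth of the square plug, m: 0.010 = home (underside of its head on the rail's face, top 5 mm above the face); smaller = head stands off by the difference; starts at 0 to 0.003. Slides straight down under about 5 N of push, stays where left. Stops dead at 0.010 (the foam pad under the rail then still gives)
- plug_small (a joint): depth of the small round plug, m: 0.010 = home (underside of its head on the rail's face, top 5 mm above the face); smaller = head stands off by the difference; starts at 0 to 0.003. Slides straight down under about 5 N of push, stays where left. Stops dead at 0.010 (the foam pad under the rail then still gives)
- newel_cap: bystander: loose turned pale wooden cap, 66 mm across, 56 mm high; origin under its centre
- tape_measure: bystander: loose black tape measure with a yellow band, 72 by 38 by 66 mm high; origin under its centre
- pencil: bystander: loose flat carpenter's pencil, 175 mm long (its x), 14 mm wide, 8 mm high; origin under the middle of its shaft
- screwdriver: bystander: loose screwdriver lying along its own x, 200 mm long, 26 mm high; origin under its middle, brown wooden handle towards -x

How it is judged:
By the outcome, as a careful person would: the job done as asked, in the order asked, and still so for the second after the job is handed in, with the robot touching nothing.
It also fails if it takes over 43 s, if anything falls off the work surface, if the arm or the gripper's body presses on something with over 40 N, if the wrist force passes 120 N, or if a joint passes its speed limit or range.

### The arm

A 6-joint arm with a two-finger parallel gripper is mounted at the origin on the work surface. World frame = base frame: x ahead of the robot, y to its left, z up, the work surface at z = 0. Lengths are in mm, angles in degrees, forces in N, time in s.
With the tool pointing down it reaches from about 350 to 850 mm from the base axis. Payload 8.1 kg.
Tool frame: the origin (TCP) lies at the very end of the fingers, on their centre line; the grasp point (between the pads) lies 19 mm behind it (r.grip_depth is the distance from the TCP to the grasp point, in mm); y points along the fingers, z is the direction in which the jaws open and shut, and the axes are right-handed (so a half turn about y gives the same grasp; the last joint's range is limited). The gripper opens to 85 mm and grips with 20 to 120 N. Pads are 22 mm wide; open, the fingers measure 114 mm over their backs; the gripper's body (76 mm by 85 mm) begins 54 mm behind the grasp point. The pads swing forward as they close: fully open they stand 13 mm farther back than shut.
Start: joints at [-74.794, 7.471, 85.268, -0, 87.261, -4.893], TCP at [206.21, -563.456, 206.492] pointing down, gripper open.
Joint ranges: [-169.43, 169.43], [-51.17, 129.36], [1.28, 143.12], [-76.62, 256.62], [0, 156.53], [-152.29, 152.29]. Speed limits (degrees/s): [136.94, 136.94, 159.86, 180, 180, 180].

### API

Orientations are given as [roll, pitch, yaw] about the fixed x, y, z axes, in that order (R = Rz(yaw) Ry(pitch) Rx(roll)).
In Python, from bench import readout, eyes, r gives the robot as it stands. The module is installed in compiled form; this text tells all that it offers.
- The arm moves only by the tool move_arm, never from a script. Its argument "motion" is text: rows parted by semicolons, each of 6 numbers parted by spaces: the shift along the world's x, y, z in cm, then the turn, a rotation vector about the world's x, y, z in degrees. A call has 1 to 10 rows; each row is the pose to reach, as a shift and turn from the pose commanded when the call began; what a row does not reach only later rows make up. A row lasts 1/12 s, in which the tool goes at most 41.7 mm and 7.16 degrees, less where a joint would pass 70% of its speed; a pose out of reach is approached as far as the arm can. A call with a gripper value outside its range is refused whole. "fingers" is the finger opening in cm, from 0 to 8.54, set as the call begins (left out, the last holds). The fingers move at their own pace and stop on an object; "squeeze" is the grip in N (left out, the last holds). Time passes only in rows, so rows that repeat a pose let the fingers close. It gives the time, the measured TCP pose, the force and the opening at its end, in the units of the state.
- readout.sense(): the state, without advancing time (a new reading comes with each control period).
- eyes.snapshot(name): name is "side" or "top"; returns a dict with "image" (480x640x3 uint8, blue, green, red), "fx", "fy", "cx", "cy" (pixels), "world_to_cam" (4x4, takes a point from world to camera coordinates). Camera axes: x right, y down, z forward; pixel columns grow to the right and rows downward; lengths in mm; the calibration is good to about 2 mm. A picture is of the moment at which its call begins. There is no depth.
- r.hand_in(): hands the job in, once; it reports no verdict.
The state is a dict: "time": time; "joint_pos": joint angles; "qd": joint speeds; "joint_efforts": joint torques, N m; "tool_pos": TCP position; "tcp_rot": TCP orientation; "ft_force": force on the tool from outside, world axes, zero at the start; "wrist_torque": the same for the moment, N m; "finger_gap": finger opening in mm.
Only numpy, scipy, OpenCV 4.12 (cv2) and the standard library are available. Lean on these libraries where they do the work, as an engineer would, in place of code of your own. Each camera call takes 0.05 s, during which the arm holds its last target. There are 200 camera calls.

## Working session

There is one attempt and no reset: what is moved stays moved. The work goes in short steps, Python scripts to look and compute and a tool call to move; the robot and the scene stay as the last step left them, time stands still between calls to the robot, and variables do not carry over. Pictures are saved under pics/ and viewed, about 8 in all and at most 12, crops included, and the job is handed in when it is done.

Besides the shell and the picture viewer there is one more tool, called after ">>>" in YAML: its name, and indented under it one key for each argument. move_arm: Moves the arm, as the interface text tells. Its arguments: {"type":"object","properties":{"motion":{"type":"string"},"fingers":{"type":"number"},"squeeze":{"type":"number"}},"required":["motion"]}

```bash
mkdir -p pics; cat > h.py <<'E'
import numpy as np, cv2
from bench import readout, eyes, r
def snap(n,f):
    s=eyes.snapshot(n); cv2.imwrite('pics/'+f,s['image']); np.savez(n+'.npz',**s); return s
def proj(s,p):
    c=(s['world_to_cam']@np.r_[p,1])[:3]; return s['fx']*c[0]/c[2]+s['cx'], s['fy']*c[1]/c[2]+s['cy']
def ray(s,u,v,z):
    M=np.array(s['world_to_cam']);R=M[:3,:3];o=-R.T@M[:3,3]
    d=R.T@np.array([(u-s['cx'])/s['fx'],(v-s['cy'])/s['fy'],1]); return o+d*(z-o[2])/d[2]
E
python3 - <<'E'
from h import *
a=snap('top','t1.png');b=snap('side','s1.png')
for s in(a,b): print(s['fx'],s['cx'],s['cy'],np.round(s['world_to_cam'],3))
print(readout.sense())
E
```

```text
449.6858167870313 318.0495233517752 237.22092500690928 [[-7.00000e-03 -9.99000e-01  4.00000e-02  3.70200e+01]
 [-9.97000e-01  3.00000e-03 -8.30000e-02  5.93586e+02]
 [ 8.20000e-02 -4.10000e-02 -9.96000e-01  6.93811e+02]
 [ 0.00000e+00  0.00000e+00  0.00000e+00  1.00000e+00]]
560.3166303456137 321.0758639324326 237.72888811876714 [[-7.96000e-01 -6.05000e-01 -1.10000e-02  4.77019e+02]
 [-4.39000e-01  5.91000e-01 -6.77000e-01  2.89930e+02]
 [ 4.16000e-01 -5.34000e-01 -7.36000e-01  6.62707e+02]
 [ 0.00000e+00  0.00000e+00  0.00000e+00  1.00000e+00]]
{'time': 0.1, 'joint_pos': array([-7.47956240e+01,  7.51165697e+00,  8.53237178e+01,  1.81604950e-03,
        8.72609984e+01, -4.89451562e+00]), 'qd': array([ 0.01508215, -0.10637963, -0.24208241, -0.02083853,  0.06982593,
       -0.02572935]), 'joint_efforts': array([ 8.42522004e-04, -5.70954537e+01, -5.01939332e+01, -9.25722048e-06,
        8.17513210e-03,  8.31296666e-05]), 'tool_pos': array([ 206.06192929, -562.93402317,  205.53372988]), 'tcp_rot': array([-9.00958670e+01,  1.00299148e-02, -1.59901205e+02]), 'ft_force': array([-0.12426534, -0.24377574, -0.89428626]), 'wrist_torque': array([-0.01220761,  0.02795116,  0.03392608]), 'finger_gap': 85.52836987064758}
```

View pics/t1.png

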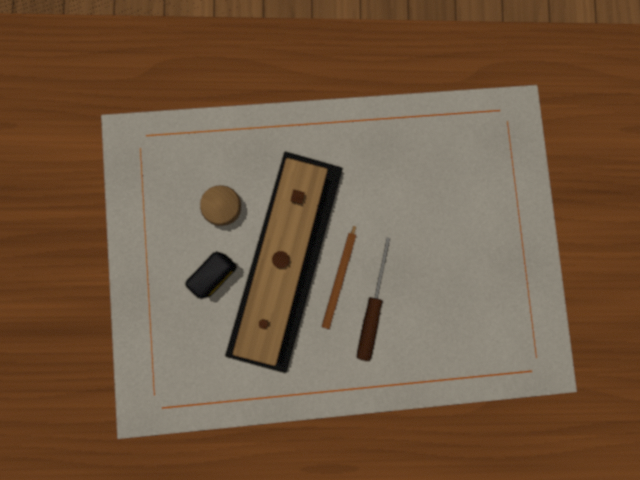

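View pics/s1.png

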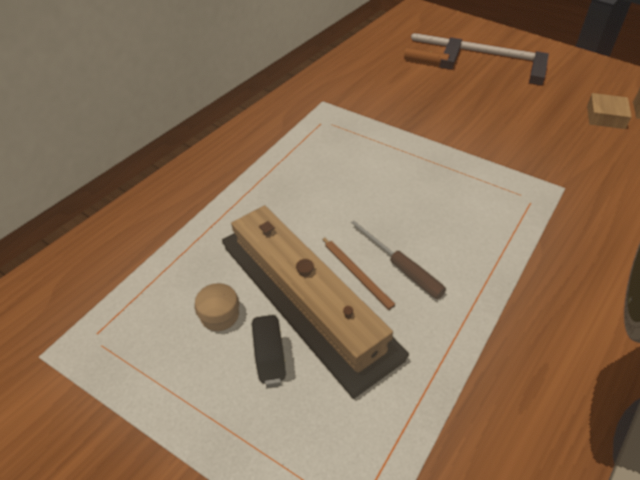

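Top view: square plug near (298,198), large (281,260), small (264,324). The cap and tape lie left of the rail, the pencil and screwdriver to its right. I'll enlarge both views.

```bash
python3 - <<'E'
from h import *
a=cv2.imread('pics/t1.png')[180:340,240:320]; b=cv2.imread('pics/s1.png')[215:325,255:365]
A=cv2.resize(a,None,fx=3.75,fy=3.75,interpolation=3);B=cv2.resize(b,None,fx=4,fy=4,interpolation=3)
o=np.zeros((600,760,3),np.uint8);o[:600,:300]=A;o[:440,310:750]=B;cv2.imwrite('pics/c1.png',cv2.convertScaleAbs(o,alpha=1.6))
E
```

```text
(no output)
```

View pics/c1.png

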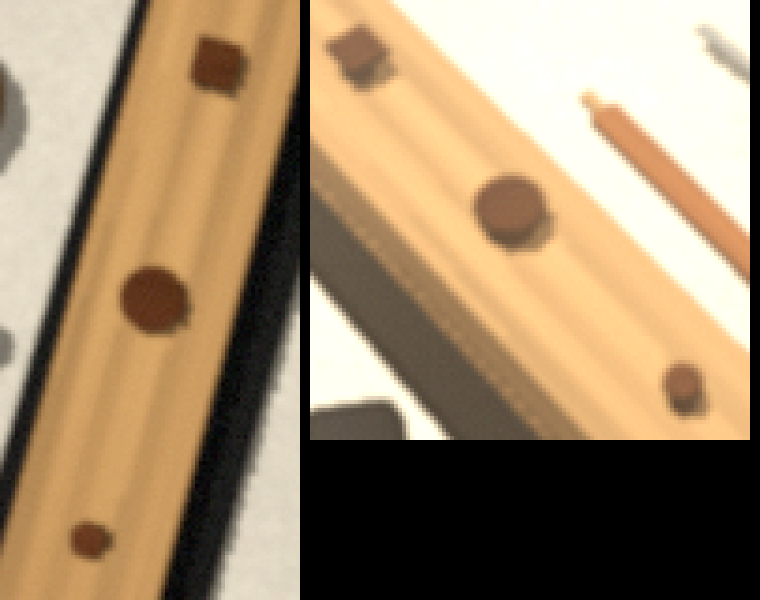

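```bash
python3 - <<'E'
from h import *
t=np.load('top.npz');s=np.load('side.npz')
T=[(280.8,259.7),(298.1,197.1),(264,324)];S=[(304.8,267),(266.3,227),(348.3,310.5)]
P=[]
for a,b in zip(T,S):
    p=ray(t,*a,88);q=ray(s,*b,88);P.append((p+q)/2)
    pm=[s['fx']*0]; 
    Ps=[np.array([[c['fx'],0,c['cx']],[0,c['fy'],c['cy']],[0,0,1]])@c['world_to_cam'][:3] for c in(t,s)]
    X=cv2.triangulatePoints(Ps[0],Ps[1],np.array(a,float),np.array(b,float));print(p.round(1),q.round(1),(X[:3]/X[3]).ravel().round(1))
d=P[1]-P[2];print(np.linalg.norm(d),np.degrees(np.arctan2(d[1],d[0])),P)
from scipy.spatial.transform import Rotation as R
print(R.from_euler('xyz',readout.sense()['tcp_rot'],degrees=True).as_matrix().round(3))
E
```

```text
[556.1  90.7  88. ] [556.   92.5  88. ] [556.7  91.1  86.2]
[647.4  65.5  88. ] [649.8  66.2  88. ] [648.4  66.3  88.9]
[464.8 114.5  88. ] [465.1 116.2  88. ] [465.3 115.   86.5]
190.17864955610295 -15.088375427012693 [array([556.07995625,  91.56284862,  88.        ]), array([648.56908026,  65.83908977,  88.        ]), array([464.9467514 , 115.34423185,  88.        ])]
[[-0.939 -0.     0.344]
 [-0.344  0.002 -0.939]
 [-0.    -1.    -0.002]]
```

>>> move_arm:
  motion: "1.75 3.275 0 0 0 0;3.5 6.55 0 0 0 0;5.25 9.825 0 0 0 0;7 13.1 0 0 0 0;8.75 16.375 0 0 0 0;10.5 19.65 0 0 0 0;12.25 22.925 0 0 0 0;14 26.2 0 0 0 0;15.75 29.475 0 0 0 0;17.5 32.75 0 0 0 0"
  fingers: 0
  squeeze: 20

```text
time: 0.93
tool_pos: [381.4, -234.1, 206.2]
tcp_rot: [-90.0, -0.0, -159.9]
ft_force: [1.0, -0.7, 0.9]
finger_gap: 0.2
```

>>> move_arm:
  motion: "1.75 3.275 -1 0 0 0;3.5 6.55 -2 0 0 0;5.25 9.825 -3 0 0 0;7 13.1 -4 0 0 0;8.75 16.375 -5 0 0 0;10.5 19.65 -6 0 0 0;12.25 22.925 -7 0 0 0;15 28 -8 0 0 0;17.5 32.75 -8.5 0 0 0;17.5 32.75 -8.5 0 0 0"

```text
time: 1.77
tool_pos: [556.4, 94.8, 120.2]
tcp_rot: [-90.1, -0.1, -159.8]
ft_force: [0.3, -0.2, 0.2]
finger_gap: 0.0
```

```bash
python3 - <<'E'
from h import *
s=readout.sense();print(s['time'],s['tool_pos'],s['tcp_rot'],s['ft_force'],s['finger_gap'])
a=snap('top','t2.png');b=snap('side','s2.png')
a=a['image'][150:350,190:390];b=b['image'][120:420,160:460]
o=np.zeros((500,800,3),np.uint8);o[:400,:400]=cv2.resize(a,(400,400),interpolation=3);o[:400,400:]=cv2.resize(b,(400,400),interpolation=3)
cv2.imwrite('pics/c2.png',cv2.convertScaleAbs(o[:400],alpha=1.5))
E
```

```text
1.7667 [556.41271018  94.76221412 120.18188886] [-9.00589251e+01 -5.36636821e-02 -1.59829693e+02] [ 0.34325504 -0.2037176   0.15636231] 0.04324403919994738
```

View pics/c2.png

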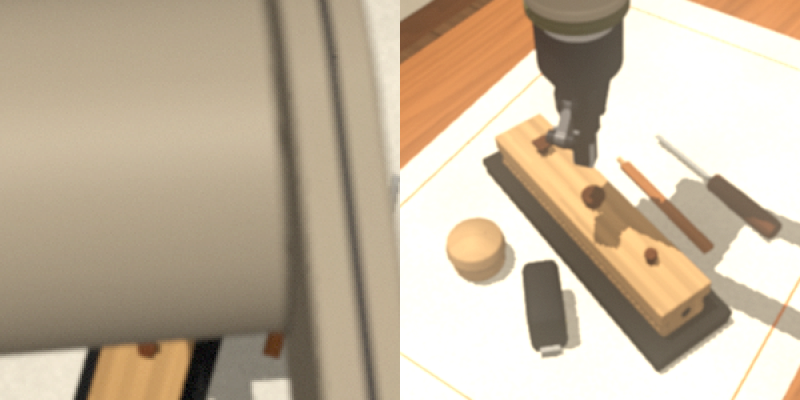

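The side view shows the closed fingertip above and in line with the large plug; the rail is undisturbed. Descending.

>>> move_arm:
  motion: "0 0 -1 0 0 0;0 0 -2 0 0 0;0 0 -2.5 0 0 0;0 0 -2.8 0 0 0;0 0 -2.9 0 0 0;0 0 -3 0 0 0;0 0 -3 0 0 0"

```text
time: 2.45
tool_pos: [556.3, 91.0, 91.7]
tcp_rot: [-90.0, 0.0, -159.9]
ft_force: [-0.5, -0.4, 0.2]
finger_gap: -0.1
```

>>> move_arm:
  motion: "0 0 -0.1 0 0 0;0 0 -0.2 0 0 0;0 0 -0.3 0 0 0;0 0 -0.4 0 0 0;0 0 -0.5 0 0 0;0 0 -0.6 0 0 0;0 0 -0.6 0 0 0;0 0 -0.6 0 0 0"

```text
time: 3.12
tool_pos: [556.1, 91.6, 85.4]
tcp_rot: [-90.0, -0.0, -159.9]
ft_force: [-0.1, 0.1, -0.3]
finger_gap: -0.2
```

>>> move_arm:
  motion: "0 0 -0.1 0 0 0;0 0 -0.2 0 0 0;0 0 -0.3 0 0 0;0 0 -0.3 0 0 0"

```text
time: 3.45
tool_pos: [556.0, 91.6, 82.2]
tcp_rot: [-90.0, -0.0, -159.9]
ft_force: [-0.5, 0.2, -0.9]
finger_gap: 0.0
```

```bash
python3 - <<'E'
from h import *
s=readout.sense();print(s['time'],s['tool_pos'],s['ft_force'])
b=snap('side','s3.png')['image'][190:310,220:380]
cv2.imwrite('pics/c3.png',cv2.convertScaleAbs(cv2.resize(b,None,fx=5,fy=5,interpolation=3),alpha=1.7))
E
```

```text
3.45 [555.99266106  91.55697398  82.17025547] [-0.52232431  0.16593645 -0.8520611 ]
```

View pics/c3.png

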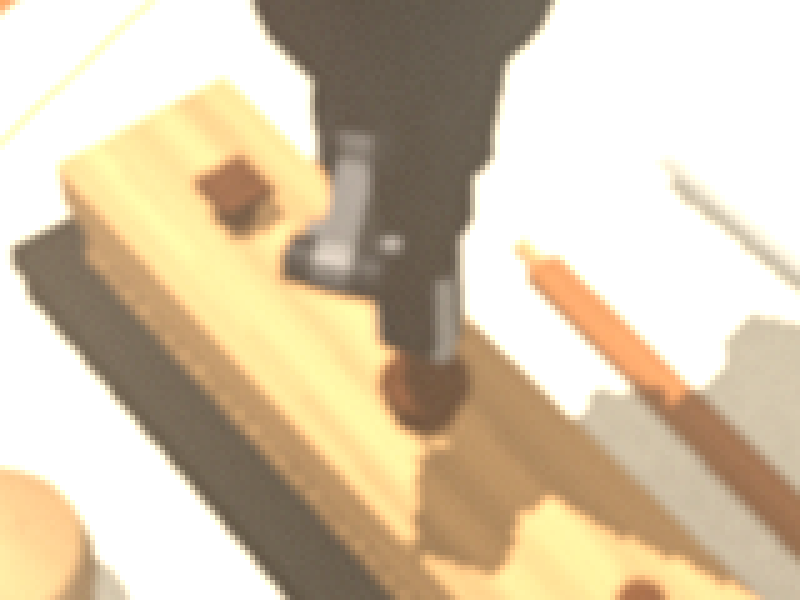

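The fingertip's lower edge is near crop (420,355), the plug top near (425,382): the tip still appears above or behind the plug. Checking the projection.

```bash
python3 - <<'E'
from h import *
s=np.load('side.npz')
for p in [(556,91.6,82.2),(556,91.6,88),(556,91.6,95),(556,91.6,100)]:
    u,v=proj(s,p);print(p,(u-220)*5,(v-190)*5)
from itertools import product
a=np.radians(-159.9);tx=np.array([np.cos(a),np.sin(a),0]);tz=np.array([-tx[1],tx[0],0])
for z in (82,90,95):
  print(z,[tuple(np.round((np.array(proj(s,np.array([556,91.6,z])+i*11*tx+j*w*tz))-[220,190])*5)) for i,j,w in product((-1,1),(-1,1),(8,))])
E
```

```text
(556, 91.6, 82.2) 426.7303120043624 396.3665360170805
(556, 91.6, 88) 426.07119510990003 383.13165604558037
(556, 91.6, 95) 425.26604138791896 366.96439806970517
(556, 91.6, 100) 424.6843476662721 355.2841534107455
82 [(np.float64(380.0), np.float64(409.0)), (np.float64(399.0), np.float64(367.0)), (np.float64(455.0), np.float64(427.0)), (np.float64(473.0), np.float64(384.0))]
90 [(np.float64(379.0), np.float64(391.0)), (np.float64(398.0), np.float64(349.0)), (np.float64(455.0), np.float64(409.0)), (np.float64(472.0), np.float64(366.0))]
95 [(np.float64(378.0), np.float64(380.0)), (np.float64(397.0), np.float64(337.0)), (np.float64(454.0), np.float64(397.0)), (np.float64(472.0), np.float64(354.0))]
```

```bash
python3 - <<'E'
from h import *
b=cv2.imread('pics/s3.png')[225:300,270:345]
g=(255*(b/255.)**0.5).astype(np.uint8)
cv2.imwrite('pics/c4.png',cv2.resize(g,None,fx=8,fy=8,interpolation=0))
E
```

```text
(no output)
```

View pics/c4.png

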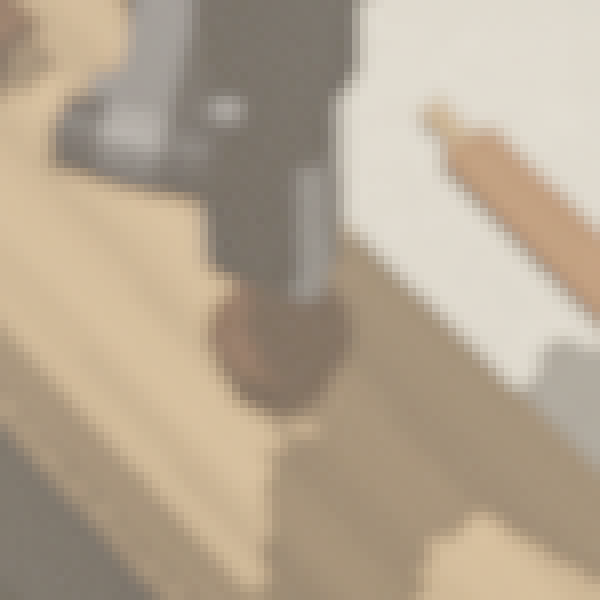

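The tip's lower edge lies at about (210,270)-(290,300) with the plug's back rim at y≈285. It reads as about 15-20 mm above the reported TCP, and there is no contact force. I'll creep down and watch the force.

>>> move_arm:
  motion: "0 0 -0.1 0 0 0;0 0 -0.2 0 0 0;0 0 -0.3 0 0 0;0 0 -0.3 0 0 0"

```text
time: 3.83
tool_pos: [556.0, 91.5, 79.2]
tcp_rot: [-90.0, -0.0, -159.9]
ft_force: [-0.0, 1.1, -0.6]
finger_gap: -0.0
```

>>> move_arm:
  motion: "0 0 -0.1 0 0 0;0 0 -0.2 0 0 0;0 0 -0.2 0 0 0"

```text
time: 4.08
tool_pos: [556.0, 91.5, 77.2]
tcp_rot: [-90.0, -0.0, -159.9]
ft_force: [0.8, -0.2, -0.1]
finger_gap: -0.1
```

```bash
python3 - <<'E'
from h import *
s=readout.sense();print(s['time'],s['tool_pos'],s['ft_force'],s['wrist_torque'])
b=snap('side','s5.png')['image'];a=cv2.imread('pics/s3.png')
f=lambda b:cv2.resize((255*(b[225:300,270:345]/255.)**0.5).astype(np.uint8),(400,400),interpolation=2)
cv2.imwrite('pics/c5.png',np.hstack([f(a),f(b)]))
E
```

```text
4.0833 [556.0316829   91.51729435  77.20091575] [ 0.79118025 -0.22938623 -0.0748789 ] [ 0.0556806   0.00898126 -0.02612369]
```

View pics/c5.png

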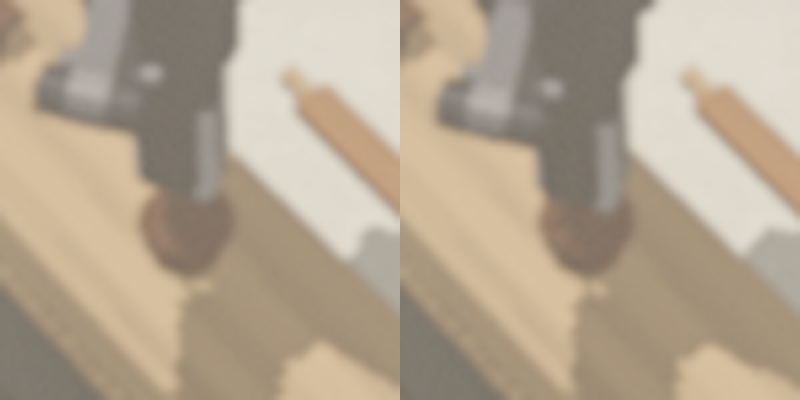

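The finger now covers part of the plug top, so it is above it, just shorter than the TCP suggests. Continuing.

>>> move_arm:
  motion: "0 0 -0.1 0 0 0;0 0 -0.2 0 0 0;0 0 -0.3 0 0 0;0 0 -0.3 0 0 0"

```text
time: 4.47
tool_pos: [556.0, 91.5, 74.2]
tcp_rot: [-90.0, -0.0, -159.9]
ft_force: [0.5, -0.1, 0.1]
finger_gap: 0.3
```

>>> move_arm:
  motion: "0 0 -0.1 0 0 0;0 0 -0.2 0 0 0;0 0 -0.2 0 0 0"

```text
time: 4.72
tool_pos: [556.1, 91.5, 72.3]
tcp_rot: [-90.0, -0.0, -159.9]
ft_force: [0.0, -0.3, -0.4]
finger_gap: 0.1
```

>>> move_arm:
  motion: "0 0 -0.1 0 0 0;0 0 -0.2 0 0 0;0 0 -0.2 0 0 0"

```text
time: 4.97
tool_pos: [556.0, 91.5, 70.2]
tcp_rot: [-90.0, -0.0, -159.9]
ft_force: [-0.1, -0.2, 0.4]
finger_gap: -0.2
```

>>> move_arm:
  motion: "0 0 -0.1 0 0 0;0 0 -0.2 0 0 0;0 0 -0.2 0 0 0"

```text
time: 5.22
tool_pos: [556.1, 91.5, 68.2]
tcp_rot: [-90.0, -0.0, -159.9]
ft_force: [-0.1, 0.3, -0.0]
finger_gap: 0.4
```

```bash
python3 - <<'E'
from h import *
s=readout.sense();print(s['time'],s['tool_pos'],s['ft_force'],s['wrist_torque'])
b=snap('side','s6.png')['image']
f=lambda b:cv2.resize((255*(b[225:300,270:345]/255.)**0.5).astype(np.uint8),(600,600),interpolation=2)
cv2.imwrite('pics/c6.png',f(b))
E
```

```text
5.2167 [556.05141529  91.52985497  68.20717224] [-0.08039958  0.27884314 -0.03908461] [ 0.00289143 -0.04320521  0.00757841]
```

View pics/c6.png

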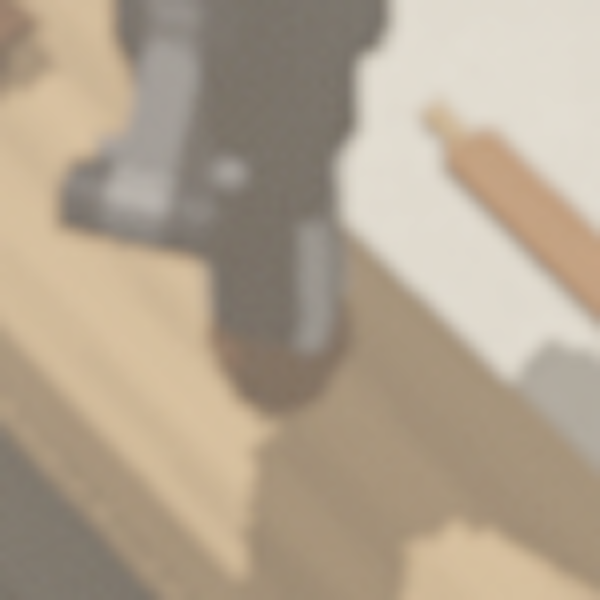

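The tip's lower edge is now at about (220,325)-(300,352), over the plug centre (280,330) and close to contact. Smaller steps now.

>>> move_arm:
  motion: "0 0 -0.1 0 0 0;0 0 -0.2 0 0 0;0 0 -0.2 0 0 0"

```text
time: 5.52
tool_pos: [556.1, 91.5, 66.2]
tcp_rot: [-90.0, -0.0, -159.9]
ft_force: [-0.3, -0.6, -0.5]
finger_gap: 0.3
```

>>> move_arm:
  motion: "0 0 -0.1 0 0 0;0 0 -0.2 0 0 0;0 0 -0.2 0 0 0"

```text
time: 5.77
tool_pos: [556.3, 91.5, 64.6]
tcp_rot: [-90.0, 0.0, -159.9]
ft_force: [-0.8, 0.1, 2.8]
finger_gap: -0.1
```

>>> move_arm:
  motion: "0 0 -0.1 0 0 0;0 0 -0.2 0 0 0;0 0 -0.2 0 0 0"

```text
time: 6.02
tool_pos: [556.4, 91.6, 62.7]
tcp_rot: [-90.0, 0.0, -159.9]
ft_force: [-2.2, -0.6, 4.7]
finger_gap: 0.0
```

Contact at TCP z≈65.5 and the plug is sliding at about 5 N.

>>> move_arm:
  motion: "0 0 -0.1 0 0 0;0 0 -0.2 0 0 0;0 0 -0.3 0 0 0;0 0 -0.3 0 0 0"

```text
time: 6.35
tool_pos: [556.4, 91.5, 59.6]
tcp_rot: [-90.0, 0.0, -159.9]
ft_force: [-1.7, -0.7, 4.2]
finger_gap: 0.1
```

>>> move_arm:
  motion: "0 0 -0.1 0 0 0;0 0 -0.2 0 0 0;0 0 -0.2 0 0 0"

```text
time: 6.6
tool_pos: [556.3, 91.6, 57.6]
tcp_rot: [-90.0, 0.0, -159.9]
ft_force: [-0.9, 0.0, 4.8]
finger_gap: -0.1
```

>>> move_arm:
  motion: "0 0 -0.1 0 0 0;0 0 -0.1 0 0 0"

```text
time: 6.77
tool_pos: [556.3, 91.6, 56.6]
tcp_rot: [-90.0, 0.0, -159.9]
ft_force: [-2.2, -0.4, 4.3]
finger_gap: -0.2
```

>>> move_arm:
  motion: "0 0 -0.1 0 0 0;0 0 -0.1 0 0 0"

```text
time: 6.93
tool_pos: [556.3, 91.5, 55.6]
tcp_rot: [-90.0, 0.0, -159.9]
ft_force: [-1.7, -0.4, 4.9]
finger_gap: 0.2
```

>>> move_arm:
  motion: "0 0 -0.1 0 0 0;0 0 -0.1 0 0 0"

```text
time: 7.1
tool_pos: [556.3, 91.6, 54.6]
tcp_rot: [-90.0, 0.0, -159.9]
ft_force: [-1.8, 0.9, 5.3]
finger_gap: -0.0
```

>>> move_arm:
  motion: "0 0 -0.1 0 0 0;0 0 -0.1 0 0 0"

```text
time: 7.27
tool_pos: [556.4, 91.6, 53.9]
tcp_rot: [-90.0, 0.0, -159.9]
ft_force: [-3.5, 0.2, 8.4]
finger_gap: -0.1
```

>>> move_arm:
  motion: "0 0 -0.1 0 0 0;0 0 -0.1 0 0 0;0 0 -0.1 0 0 0"

```text
time: 7.52
tool_pos: [556.4, 91.6, 53.4]
tcp_rot: [-90.0, 0.0, -159.9]
ft_force: [-4.2, -0.7, 12.0]
finger_gap: 0.1
```

>>> move_arm:
  motion: "0 0 -0.07 0 0 0;0 0 -0.07 0 0 0;0 0 -0.07 0 0 0"

```text
time: 7.77
tool_pos: [556.4, 91.5, 52.9]
tcp_rot: [-90.0, 0.0, -159.9]
ft_force: [-5.7, -0.8, 12.1]
finger_gap: 0.2
```

The large plug is home (12 N held, well over the 5 N slide force). Lifting, moving over to the square plug and looking.

>>> move_arm:
  motion: "0 0 0.3 0 0 0;0 0 1 0 0 0;0 0 2.5 0 0 0;0 0 3.6 0 0 0;2.5 -0.7 3.6 0 0 0;5.5 -1.5 3.6 0 0 0;8 -2.2 3.6 0 0 0;9.25 -2.55 3.6 0 0 0;9.25 -2.55 3.2 0 0 0;9.25 -2.55 2.8 0 0 0"

```text
time: 8.6
tool_pos: [649.0, 65.9, 79.6]
tcp_rot: [-90.0, 0.0, -159.9]
ft_force: [-0.8, 1.2, -0.5]
finger_gap: 0.0
```

>>> move_arm:
  motion: "0 0 -0.4 0 0 0;0 0 -0.7 0 0 0;0 0 -0.7 0 0 0;0 0 -0.7 0 0 0"

```text
time: 8.93
tool_pos: [647.8, 66.4, 72.4]
tcp_rot: [-90.0, -0.1, -159.9]
ft_force: [-1.0, 0.6, 0.1]
finger_gap: 0.4
```

```bash
python3 - <<'E'
from h import *
s=readout.sense();print(s['time'],s['tool_pos'],s['ft_force'],s['wrist_torque'])
b=snap('side','s7.png')['image'];a=cv2.imread('pics/s1.png')
f=lambda b:cv2.resize((255*(b[195:330,230:365]/255.)**0.6).astype(np.uint8),(600,600),interpolation=2)
cv2.imwrite('pics/c7.png',f(b))
x,y=[q[255:395,300:400].astype(int) for q in(a,b)]
print(cv2.phaseCorrelate(a[290:390,330:410].mean(2),b[290:390,330:410].mean(2)))
E
```

```text
8.9333 [647.81687195  66.36456914  72.43681641] [-0.95740519  0.60481158  0.11161889] [-0.04481265  0.04484482 -0.00476071]
((-0.06358259230544405, -0.13721642691921687), 0.7544555599397903)
```

View pics/c7.png

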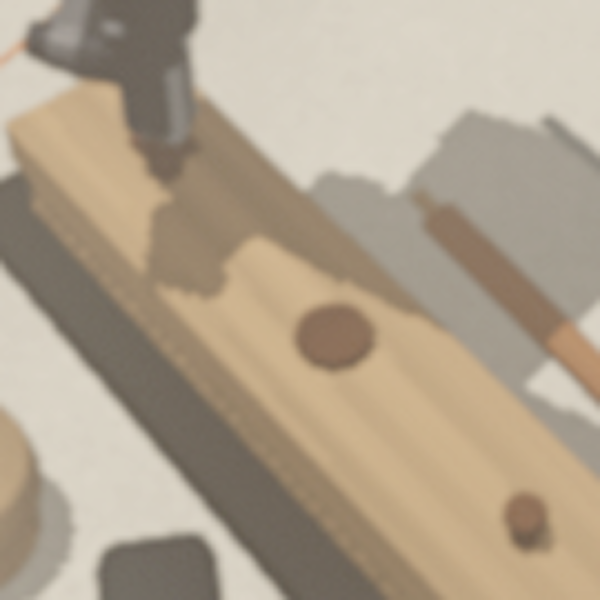

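The large plug at (335,335) now sits flush on the rail and the rail has not shifted. The finger is over the square plug. Pressing it.

>>> move_arm:
  motion: "0 0 -0.2 0 0 0;0 0 -0.4 0 0 0;0 0 -0.5 0 0 0;0 0 -0.6 0 0 0;0 0 -0.7 0 0 0;0 0 -0.8 0 0 0;0 0 -0.8 0 0 0"

```text
time: 9.57
tool_pos: [648.8, 66.0, 65.0]
tcp_rot: [-90.0, 0.0, -159.9]
ft_force: [-1.9, 0.1, 3.2]
finger_gap: -0.2
```

>>> move_arm:
  motion: "0 0 -0.1 0 0 0;0 0 -0.2 0 0 0;0 0 -0.3 0 0 0;0 0 -0.4 0 0 0;0 0 -0.4 0 0 0"

```text
time: 9.98
tool_pos: [648.8, 66.1, 61.0]
tcp_rot: [-90.0, 0.0, -159.9]
ft_force: [-1.9, 0.2, 4.5]
finger_gap: 0.2
```

>>> move_arm:
  motion: "0 0 -0.1 0 0 0;0 0 -0.2 0 0 0;0 0 -0.3 0 0 0;0 0 -0.3 0 0 0"

```text
time: 10.32
tool_pos: [648.8, 66.0, 58.0]
tcp_rot: [-90.0, 0.0, -159.9]
ft_force: [-2.3, -0.9, 5.3]
finger_gap: -0.1
```

>>> move_arm:
  motion: "0 0 -0.1 0 0 0;0 0 -0.2 0 0 0;0 0 -0.2 0 0 0"

```text
time: 10.57
tool_pos: [648.8, 66.0, 56.0]
tcp_rot: [-90.0, 0.0, -159.9]
ft_force: [-2.0, -0.5, 4.7]
finger_gap: -0.0
```

>>> move_arm:
  motion: "0 0 -0.1 0 0 0;0 0 -0.15 0 0 0;0 0 -0.15 0 0 0"

```text
time: 10.82
tool_pos: [648.8, 66.0, 54.5]
tcp_rot: [-90.0, 0.0, -159.9]
ft_force: [-2.5, 1.0, 5.5]
finger_gap: 0.2
```

>>> move_arm:
  motion: "0 0 -0.1 0 0 0;0 0 -0.1 0 0 0;0 0 -0.1 0 0 0"

```text
time: 11.07
tool_pos: [648.8, 66.0, 53.9]
tcp_rot: [-90.0, 0.0, -159.9]
ft_force: [-3.7, -0.8, 6.9]
finger_gap: -0.3
```

>>> move_arm:
  motion: "0 0 -0.1 0 0 0;0 0 -0.1 0 0 0;0 0 -0.1 0 0 0"

```text
time: 11.32
tool_pos: [648.9, 66.0, 53.4]
tcp_rot: [-90.0, 0.0, -159.9]
ft_force: [-5.3, -0.8, 10.0]
finger_gap: -0.0
```

>>> move_arm:
  motion: "0 0 -0.1 0 0 0;0 0 -0.1 0 0 0;0 0 -0.1 0 0 0"

```text
time: 11.57
tool_pos: [649.0, 66.0, 52.8]
tcp_rot: [-90.0, 0.0, -159.9]
ft_force: [-6.7, -0.8, 12.9]
finger_gap: -0.2
```

>>> move_arm:
  motion: "0 0 0.3 0 0 0;0 0 1 0 0 0;0 0 2.5 0 0 0;0 0 3.5 0 0 0;-3 0.8 3.5 0 0 0;-6.5 1.75 3.5 0 0 0;-10 2.7 3.5 0 0 0;-13.5 3.65 3.5 0 0 0;-16.5 4.45 3.5 0 0 0;-18.4 4.95 3.5 0 0 0"

```text
time: 12.4
tool_pos: [462.0, 116.2, 85.9]
tcp_rot: [-90.0, -0.0, -159.9]
ft_force: [-0.3, 0.1, -0.5]
finger_gap: -0.0
```

>>> move_arm:
  motion: "0 0 -0.5 0 0 0;0 0 -1 0 0 0;0 0 -1.3 0 0 0;0 0 -1.3 0 0 0;0 0 -1.3 0 0 0"

```text
time: 12.82
tool_pos: [465.3, 115.2, 73.0]
tcp_rot: [-90.0, -0.0, -159.9]
ft_force: [-1.2, 0.2, 0.0]
finger_gap: 0.2
```

```bash
python3 - <<'E'
from h import *
s=readout.sense();print(s['time'],s['tool_pos'],s['ft_force'])
b=snap('side','s8.png')['image']
f=lambda b:cv2.resize((255*(b[195:345,230:380]/255.)**0.6).astype(np.uint8),(600,600),interpolation=2)
cv2.imwrite('pics/c8.png',f(b))
E
```

```text
12.8167 [465.30852166 115.20111828  73.04182038] [-1.22600337  0.24031214  0.04922709]
```

View pics/c8.png

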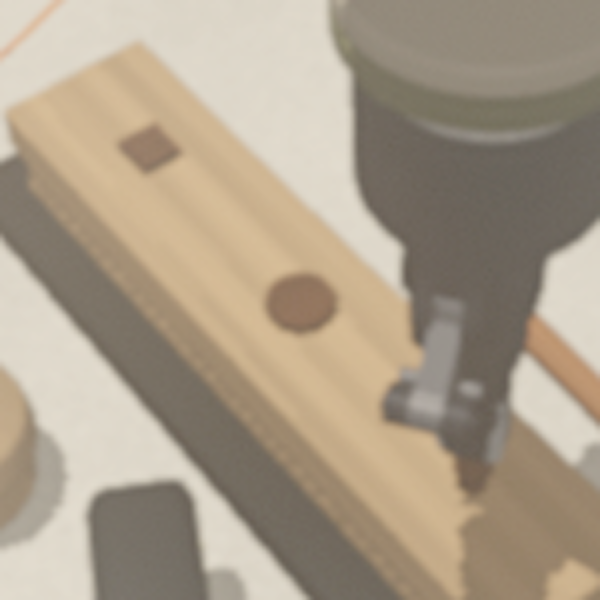

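The square plug (150,148) and the large plug (300,302) both sit on the rail. The finger is over the small plug at (472,470). Pressing it.

>>> move_arm:
  motion: "0 0 -0.2 0 0 0;0 0 -0.4 0 0 0;0 0 -0.5 0 0 0;0 0 -0.6 0 0 0;0 0 -0.7 0 0 0;0 0 -0.8 0 0 0;0 0 -0.9 0 0 0;0 0 -0.9 0 0 0"

```text
time: 13.53
tool_pos: [464.8, 115.6, 64.3]
tcp_rot: [-90.0, 0.0, -159.9]
ft_force: [-2.0, -0.0, 1.8]
finger_gap: -0.3
```

>>> move_arm:
  motion: "0 0 -0.1 0 0 0;0 0 -0.2 0 0 0;0 0 -0.3 0 0 0;0 0 -0.4 0 0 0;0 0 -0.4 0 0 0"

```text
time: 13.95
tool_pos: [464.8, 115.6, 60.5]
tcp_rot: [-90.0, 0.0, -159.9]
ft_force: [-2.3, 0.2, 4.7]
finger_gap: 0.1
```

>>> move_arm:
  motion: "0 0 -0.1 0 0 0;0 0 -0.2 0 0 0;0 0 -0.3 0 0 0;0 0 -0.4 0 0 0;0 0 -0.4 0 0 0"

```text
time: 14.37
tool_pos: [464.8, 115.6, 56.4]
tcp_rot: [-90.0, 0.0, -159.9]
ft_force: [-2.7, 0.5, 4.8]
finger_gap: 0.3
```

>>> move_arm:
  motion: "0 0 -0.1 0 0 0;0 0 -0.2 0 0 0;0 0 -0.2 0 0 0"

```text
time: 14.62
tool_pos: [464.8, 115.6, 54.4]
tcp_rot: [-90.0, 0.0, -159.9]
ft_force: [-2.7, -0.1, 4.9]
finger_gap: 0.6
```

>>> move_arm:
  motion: "0 0 -0.1 0 0 0;0 0 -0.1 0 0 0;0 0 -0.1 0 0 0"

```text
time: 14.87
tool_pos: [464.8, 115.6, 53.8]
tcp_rot: [-90.0, 0.0, -159.9]
ft_force: [-4.2, -0.3, 7.4]
finger_gap: 0.3
```

>>> move_arm:
  motion: "0 0 -0.1 0 0 0;0 0 -0.2 0 0 0;0 0 -0.2 0 0 0;0 0 -0.2 0 0 0"

```text
time: 15.2
tool_pos: [464.9, 115.6, 52.4]
tcp_rot: [-90.0, 0.0, -159.9]
ft_force: [-7.0, -0.9, 13.6]
finger_gap: 0.3
```

>>> move_arm:
  motion: "0 0 0.3 0 0 0;0 0 1 0 0 0;0 0 2.5 0 0 0;0 0 4.5 0 0 0;0 0 7 0 0 0;0 0 10 0 0 0;0 -3.5 12 0 0 0;0 -7 13 0 0 0;0 -10.5 14 0 0 0;0 -14 14 0 0 0"

```text
time: 16.03
tool_pos: [466.0, -25.9, 194.3]
tcp_rot: [-89.9, 0.2, -159.8]
ft_force: [1.1, -0.4, 0.1]
finger_gap: -0.0
```

>>> move_arm:
  motion: "0 -3.5 0 0 0 0;0 -7 0 0 0 0;0 -10.5 0 0 0 0;0 -14 0 0 0 0;0 -17.5 0 0 0 0;0 -21 0 0 0 0;0 -21 0 0 0 0;0 -21 0 0 0 0"

```text
time: 16.7
tool_pos: [464.2, -236.1, 191.0]
tcp_rot: [-90.0, -0.0, -160.1]
ft_force: [0.1, -0.5, -0.4]
finger_gap: -0.4
```

```bash
python3 - <<'E'
from h import *
s=readout.sense();print(s['time'],s['tool_pos'],s['ft_force'])
b=snap('side','s9.png')['image'];t=snap('top','t9.png')['image']
f=lambda b:cv2.resize((255*(b/255.)**0.6).astype(np.uint8),(400,400),interpolation=2)
cv2.imwrite('pics/c9.png',np.hstack([f(b[200:390,200:390]),f(t[145:385,180:420])]))
for x,y,sl in((cv2.imread('pics/s1.png'),b,np.s_[200:370,225:395]),(cv2.imread('pics/t1.png'),t,np.s_[145:380,220:345])):
    print(cv2.phaseCorrelate(x[sl].mean(2),y[sl].mean(2)))
E
```

```text
16.7 [ 464.22769901 -236.13453044  191.00684998] [ 0.10465879 -0.4861309  -0.37296854]
((-0.02919021936853028, 0.0046103357087474706), 0.8758121495399973)
((0.4508974162828139, -0.011697934669470555), 0.9727968336492501)
```

View pics/c9.png

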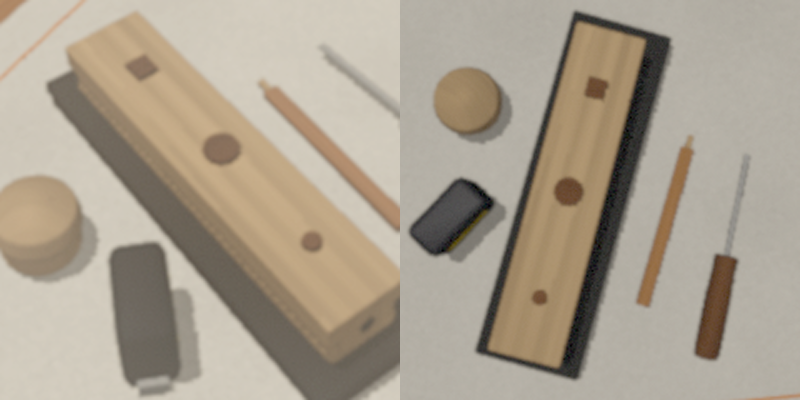

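All three heads now sit flush: square (142,68), large (222,149) and small (312,241) in the side view. The rail and the bystanders are where they were.

```bash
python3 -c "
from bench import r; print(r.hand_in())"
```

```text
the job is handed in; nothing more can be done
None
```

I pressed the large, square and small plugs home in that order with the closed fingertip, then moved the arm clear and handed the job in at about 17 s of the 43 s.

- **Seating:** each plug slid at about 5 N. I then pressed it to a vertical 12–14 N, with 6–7 N sideways at most, and the rising force showed it had reached its stop. The last side and top pictures show all three heads flush on the rail.
- **Rail and other things:** the side view shows no rail shift. The top view's image correlation gave 0.45 px, about 0.6 mm, which could be the plugs themselves having moved rather than the rail. The other things look untouched by eye.
- **One disagreement:** contact came about 22 mm lower in reported tool height than the given "TCP at the very end of the fingers" implies. I did not find the cause, so I judged contact by force and by the pictures instead.

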